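Fetch the paste jar from behind the bottles and put the bottles back

TASK

The black paste jar is needed in the aluminium dish, but the red-capped, the green and the blue-capped bottle stand close round it in the wooden caddy. First stand all three bottles upright aside in the steel tray, then lift the jar out and seat it in the dish, and then put every bottle back into the very well of the caddy it came from. Keep the bottles and the jar upright and leave the dop rack and the tape roll undisturbed.

Things in the scene. Friction and masses are not known exactly. Their poses are not given: they have to be found in the camera images.
- paste_jar: Black round jar, small brass knob on top. Body 56 mm in diameter and 26 mm tall, fixed lid 59 mm in diameter from 26 to 36 mm above the underside, knob to 40 mm; 0.16 kg. Starts in the caddy's large well. Grip it across the lid from above, fingers along the caddy's y (a rail is behind it), once the bottles are away. Origin: centre of its underside; z up.
- red_cap_bottle: White dropper bottle with a blue band and a red pointed cap: 28 mm in diameter, body to 49 mm, cap tip at 67 mm; 30 g. Grip the body some 20 to 40 mm above its underside. Starts upright in one of the caddy's three small wells; which one differs from start to start. Origin: centre of its underside, on the well's floor; z up.
- green_bottle: Green dropper bottle with a green pointed cap: 28 mm in diameter, body to 55 mm, cap tip at 77 mm; 30 g. Grip the body some 20 to 40 mm above its underside. Starts upright in one of the caddy's three small wells; which one differs from start to start. Origin: centre of its underside, on the well's floor; z up.
- blue_cap_bottle: White dropper bottle with a blue pointed cap: 25 mm in diameter, body to 42 mm, cap tip at 58 mm; 30 g. Grip the body some 20 to 40 mm above its underside. Starts upright in one of the caddy's three small wells; which one differs from start to start. Origin: centre of its underside, on the well's floor; z up.
- caddy: Fixed wooden block, 160 (x) x 180 (y) mm, top at 14 mm, with flat round wells 10 mm deep (floor 4 mm above the bench): one 67 mm wide at (12, 0) mm for the jar, three 38 mm wide at (-46, 0), (4, 56), (4, -56) mm for bottles. Behind the jar, x from 52 to 80 mm, a rail 30 mm high with steel tweezers lying on it (to 44 mm). Origin: centre of its underside; axes along its sides, z up.
- steel_tray: Fixed, empty folded steel tray, 104 (x) x 205 (y) mm outside, floor 3 mm and walls 19 mm above the bench, walls 2 mm thick: the side area. Origin: centre of its underside; x along its short side, y along its long side.
- dish: Fixed round aluminium dish, 84 mm in diameter, with a dark floor 75 mm in diameter 4 mm above the bench and a rim 12 mm above the bench; the jar fits in it with some 8 mm of play on every side. Origin: centre of its underside; z up.
- dops: Bystander: round black rack full of small steel dops, 65 mm in diameter, 33 mm high, towards the back left. Origin: centre of its underside.
- tape: Bystander: roll of masking tape lying flat, 78 mm in diameter, 19 mm high, towards the back. Origin: centre of its underside.
Not all that is in view belongs to the job. What is shaped like the blue_cap_bottle but orange or yellow is not meant.

How it is judged:
By the outcome, as a careful person would: the job done as asked, in the order asked, and still so for the second after the job is handed in, with the robot touching nothing.
It also fails if it takes over 128 s, if anything falls off the work surface, if the arm or the gripper's body presses on something with over 40 N, if the wrist force passes 120 N, or if a joint passes its speed limit or range.

ROBOT

A 6-joint arm with a two-finger parallel gripper is mounted at the origin on a cart in front of the work surface, level with it; the furniture and walls round the work are solid. World frame = base frame: x ahead of the robot, y to its left, z up, the work surface at z = 0. Lengths are in m, angles in rad, forces in N, time in s.
With the tool pointing down it reaches from about 0.325 to 0.775 m from the base axis. Payload 5.5 kg.
Tool frame: the origin (TCP) lies between the finger pads; the fingertips stand 8 mm ahead of it and the grasp point (between the pads) lies 11 mm behind it (tcp_to_tips is the distance from the TCP to the fingertips, in m); z points along the fingers, y is the line along which they close (so a half turn about z gives the same grasp; the last joint's range is limited). The gripper opens to 88 mm and grips with 3 to 60 N. Pads are 20 mm wide; open, the fingers measure 115 mm over their backs; the gripper's body (75 mm by 178 mm) begins 61 mm behind the grasp point.
Start: joints at [1.153, 0.091, 1.231, -0, 1.82, -0.057], TCP at [0.212, 0.561, 0.2] pointing down, gripper open.
Joint ranges: [-2.87, 2.87], [-0.86, 2.18], [0.17, 2.46], [-1.51, 4.65], [0.06, 2.69], [-2.65, 2.65]. Speed limits (rad/s): [2.57, 2.57, 3.01, 3.14, 3.14, 3.14].

INTERFACE

Orientations are given as a unit quaternion [w, x, y, z].
In Python, from bench import * gives the robot as it stands. Calls block until the motion is done:
- move_to(position, orientation): joint-space move of the TCP to a pose.
- move_l(position, speed=0.15, orientation=None): straight line of the TCP; orientation=None keeps the orientation; speed is the mean speed in m/s.
- movej(angles): joint-space move.
- gripper_open() and close(): open the fingers fully, or close them until they stop; the grip force is fixed at half the most.
- hold(seconds).
- inverse_kinematics(position, orientation): joint angles nearest the present ones, or None.
- state(): the state.
- get_image(name): name is "scene" or "side" or "wrist"; returns a dict with "frame" (420x560x3 uint8, blue, green, red), "depth" (420x560 float32, m along the optical axis (not along the pixel's ray), 0 where there is no reading), "camera_matrix" (3x3 intrinsics, pixels), "view" (4x4, takes a point from world to camera coordinates). Camera axes: x right, y up, looking along -z (the intrinsics and any distortion apply to the point x, -y, -z); pixel columns grow to the right and rows downward; lengths in m; the calibration is good to about 2 mm. The wrist camera is an equidistant fisheye: a pixel r from the principal point sees the ray r / f radians off the axis. A picture is of the moment at which its call begins.
A pose or a line that the arm cannot do raises IKError and nothing moves.
- job_done(): hands the job in; it is judged then, once.
The state is a dict: "time": time; "joint_pos": joint angles; "dq": joint speeds; "joint_torque": joint torques, N m; "ee_pos": TCP position; "ee_rot": TCP orientation; "ft_force": force on the tool from outside, world axes, zero at the start; "moment": the same for the moment, N m; "finger_gap": finger opening in m; "finger_force": force on a finger pad.
Only numpy, scipy, OpenCV 4.12 (cv2) and the standard library are available. Lean on these libraries where they do the work, as an engineer would, in place of code of your own. Each camera call takes 0.05 s, during which the arm holds its last target. There are 200 camera calls.

## Working session

There is one attempt and no reset: what is moved stays moved. The work goes in short steps, each a Python script; the robot and the scene stay as the last script left them, time stands still between calls to the robot, and variables do not carry over. Pictures are saved under pics/ and viewed, at most 14 in all, crops included, and the job is handed in when it is done.

```bash
mkdir -p pics; ls
python3 - <<'E'
from bench import *
import cv2,numpy as np
for n in("scene","side"):
    r=get_image(n);cv2.imwrite(f"pics/{n}0.png",r["frame"]);np.savez(f"{n}0.npz",**r)
    print(r["camera_matrix"],r["view"],r.keys())
print(state())
E
```

```text
pics
[[524.62248307   0.         275.2353188 ]
 [  0.         524.62248307 212.96252099]
 [  0.           0.           1.        ]] [[ 0.55793036 -0.82987546  0.00452156 -0.32473393]
 [ 0.42662908  0.29149015  0.85616653 -0.29146122]
 [-0.71182958 -0.47575227  0.51668021 -1.04463072]
 [ 0.          0.          0.          1.        ]] dict_keys(['frame', 'depth', 'camera_matrix', 'view'])
[[484.67077153   0.         282.66976645]
 [  0.         484.67077153 207.05303389]
 [  0.           0.           1.        ]] [[-0.9402239  -0.34048074  0.00720278  0.56990833]
 [ 0.19862684 -0.53107456  0.82371548 -0.15544372]
 [-0.27663404  0.77590765  0.56695761 -1.208883  ]
 [ 0.          0.          0.          1.        ]] dict_keys(['frame', 'depth', 'camera_matrix', 'view'])
{'time': 0.1, 'joint_pos': array([ 1.15330265e+00,  9.18008622e-02,  1.23178629e+00,  1.04075633e-05,
        1.81981534e+00, -5.66885853e-02]), 'dq': array([-0.00208316, -0.00120455, -0.00272811, -0.00019982, -0.0009259 ,
       -0.00128557]), 'joint_torque': array([ 1.87627855e-03, -4.47858703e+01, -4.07567954e+01,  6.99177082e-02,
        2.84378207e-02, -8.68825464e-05]), 'ee_pos': array([0.21167885, 0.56107903, 0.19909789]), 'ee_rot': array([-2.17446882e-04,  1.79424268e-01,  9.83771372e-01, -8.78418117e-04]), 'ft_force': array([-0.31416422, -0.10589336, -0.15599025]), 'moment': array([ 0.03210215,  0.01195425, -0.00818222]), 'finger_force': 0.0, 'finger_gap': 0.08795565093717016}
```

View pics/scene0.png

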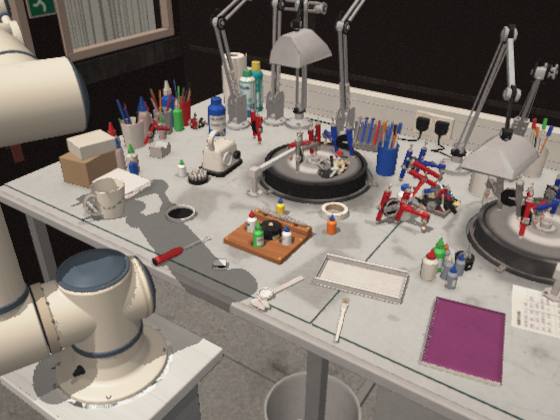

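View pics/side0.png

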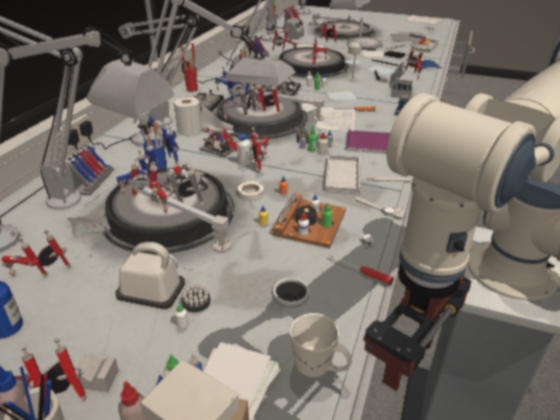

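The scene view shows the caddy at about (268,237), holding red (252,222), green (258,235), blue (286,236) and the jar (269,230). The tray is at (362,277), the dish at (180,213), the dops at (198,175) and the tape at (334,210). The bottles to leave alone are yellow (281,208) and orange (332,226), plus a cluster near (440,265). In the side view the caddy is at (310,220), the dish at (290,292) and the tray at (342,173).

Next I'll get coarse positions, then move the wrist camera over the caddy.

```bash
cat > h.py <<'E'
from bench import *
import cv2,numpy as np
from scipy.spatial.transform import Rotation as R
def ray(r,px,fish=False):
    K=r["camera_matrix"];V=r["view"]
    d=np.array([(px[0]-K[0,2])/K[0,0],(px[1]-K[1,2])/K[1,1]])
    if fish:
        t=np.hypot(*d);d3=np.array([*(d/max(t,1e-9)*np.sin(t)),np.cos(t)])
    else: d3=np.array([*d,1.])
    d3=d3*[1,-1,-1]
    return -V[:3,:3].T@V[:3,3],V[:3,:3].T@d3
def onplane(r,px,z,fish=False):
    o,d=ray(r,px,fish);return o+d*(z-o[2])/d[2]
def proj(r,p,fish=False):
    K=r["camera_matrix"];c=(r["view"]@np.array([*p,1]))[:3]*[1,-1,-1]
    if fish:
        h=np.hypot(c[0],c[1]);t=np.arctan2(h,c[2]);u=c[:2]/h*t
    else:u=c[:2]/c[2]
    return u*K[0,0]+K[:2,2]
def quat(a):  # tool down, finger closing line (tool y) at world angle a from +x
    y=np.array([np.cos(a),np.sin(a),0]);z=np.array([0,0,-1.])
    q=R.from_matrix(np.c_[np.cross(y,z),y,z]).as_quat();return q[[3,0,1,2]]
E
python3 - <<'E'
from h import *
for n,pts in {"scene":dict(caddy=(268,238,.014),red=(252,222,.05),green=(258,235,.05),blue=(286,236,.05),jar=(269,230,.04),tray=(362,277,.01),dish=(180,213,.008),dops=(198,175,.033),tape=(334,210,.019),yel=(281,208,.04),orange=(332,226,.04)),"side":dict(caddy=(310,221,.014),dish=(290,292,.008),tray=(342,173,.01),yel=(263,215,.04),orange=(283,186,.04),tape=(250,190,.019),dops=(195,298,.03))}.items():
    r=dict(np.load(n+"0.npz"))
    for k,(u,v,z) in pts.items(): print(n,k,onplane(r,(u,v),z).round(3), round(float(r["depth"][v,u]),3))
E
```

```text
scene caddy [ 0.514 -0.022  0.014] 1.392
scene red [0.509 0.026 0.05 ] 1.414
scene green [ 0.467 -0.024  0.05 ] 1.349
scene blue [ 0.504 -0.085  0.05 ] 1.36
scene jar [ 0.515 -0.025  0.04 ] 1.381
scene tray [ 0.508 -0.3    0.01 ] 1.27
scene dish [0.485 0.266 0.008] 1.514
scene dops [0.661 0.348 0.033] 1.671
scene tape [ 0.734 -0.101  0.019] 1.544
scene yel [0.628 0.011 0.04 ] 1.499
scene orange [ 0.626 -0.153  0.04 ] 0.0
side caddy [ 0.526 -0.001  0.014] 1.334
side dish [0.489 0.274 0.008] 1.131
side tray [ 0.508 -0.295  0.01 ] 1.587
side yel [0.645 0.051 0.04 ] 1.335
side orange [ 0.645 -0.108  0.04 ] 1.464
side tape [ 0.742 -0.083  0.019] 1.498
side dops [0.674 0.387 0.03 ] 1.075
```

Run:
```python
from h import *
for n,p in dict(dish=(.44,.24,.25),caddy=(.47,-.02,.25),tray=(.46,-.27,.25)).items():
    move_to(p,quat(np.pi/2)); hold(.2)
    r=get_image("wrist");np.savez(f"w_{n}.npz",**r);cv2.imwrite(f"pics/w_{n}.png",r["frame"])
    V=r["view"];print(n,state()["time"],-V[:3,:3].T@V[:3,3],-V[2,:3],r["camera_matrix"][0])
```

```text
dish 1.825 [0.3585061  0.24177295 0.43294533] [ 2.97815420e-01 -4.31531006e-04 -9.54623376e-01] [325.1922621    0.         275.16700412]
caddy 3.1 [ 0.38885869 -0.0178932   0.43313417] [ 2.98197260e-01  8.48563261e-05 -9.54504262e-01] [325.1922621    0.         275.16700412]
tray 4.3333 [ 0.37916026 -0.26768695  0.43347403] [ 2.98839723e-01 -2.24772170e-04 -9.54303290e-01] [325.1922621    0.         275.16700412]
```

View pics/w_caddy.png

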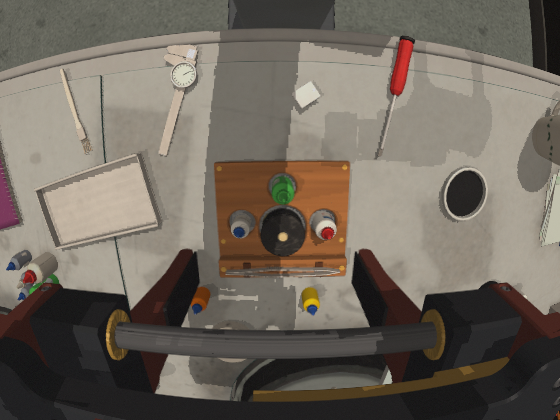

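The wrist view shows the caddy square-on, with the image top towards the robot. Green is at (284,189) in the near well, red at (325,229) in the +y well and blue at (240,227) in the -y well. The jar is at (282,230), the tray at (98,200) and the dish at (464,193). Two bottles shaped like the blue one, orange (201,300) and yellow (310,299), stand outside the caddy and are not meant. I'll measure from this view and check it in one enlarged crop.

```bash
cat > meas.py <<'E'
from h import *
def blob(m,near):
    m=cv2.morphologyEx(m.astype(np.uint8),cv2.MORPH_CLOSE,np.ones((3,3)))
    cs,_=cv2.findContours(m,cv2.RETR_EXTERNAL,cv2.CHAIN_APPROX_NONE)
    cs=[c for c in cs if cv2.contourArea(c)>8 and np.hypot(*(c[:,0].mean(0)-near))<35]
    return max(cs,key=cv2.contourArea)[:,0].astype(float) if cs else None
def top(r,c,z): return np.array([onplane(r,p,z,True)[:2] for p in c],np.float32)
E
python3 - <<'E'
from meas import *
L=lambda n:dict(np.load(f"w_{n}.npz"))
r=L("caddy");hsv=cv2.cvtColor(r["frame"],cv2.COLOR_BGR2HSV);H,S,V=[hsv[...,i].astype(int) for i in range(3)]
vis=r["frame"].copy()
def show(c,col):
    for p in c: vis[int(p[1]),int(p[0])]=col
# caddy
roi=np.zeros(H.shape,bool);roi[150:285,205:360]=1
brown=roi&(H<18)&(S>90)&(V>50)
c=blob(brown,(282,215));show(c,(255,255,0));P=top(r,c,.014)
hull=cv2.convexHull(P);print("caddy rect",cv2.minAreaRect(P))
# near & side edges fit
for nm,k in(("near",P[:,0]<P[:,0].min()+.004),("+y",(P[:,1]>P[:,1].max()-.004)&(P[:,0]<.53)),("-y",(P[:,1]<P[:,1].min()+.004)&(P[:,0]<.53))):
    print(nm,k.sum(),cv2.fitLine(P[k],cv2.DIST_HUBER,0,.001,.001).ravel().round(4))
for nm,m,near,z in(("greentop",(abs(H-60)<15)&(S>100),(284,189),.055),("redcap",((H<6)|(H>172))&(S>130),(327,233),.058),("bluecap",(abs(H-110)<12)&(S>100),(240,231),.05),("jar",(V<75)&roi,(282,230),.036),("knob",(S>60)&(V>110)&(abs(H-22)<12)&(np.hypot(*(np.indices(H.shape)-np.array([236,283])[:,None,None]))<12),(283,237),.04)):
    c=blob(m,near)
    if c is None: print(nm,None);continue
    show(c,(255,0,255));P=top(r,c,z);(x,y),rad=cv2.minEnclosingCircle(P);print(nm,len(c),c.mean(0).round(1),np.round([x,y,rad],4))
cv2.imwrite("pics/crop1.png",cv2.resize(vis[150:320,185:370],None,fx=3.4,fy=3.4,interpolation=cv2.INTER_CUBIC))
# dish
r=L("dish");hsv=cv2.cvtColor(r["frame"],cv2.COLOR_BGR2HSV);V=hsv[...,2]
uv=proj(r,(.487,.27,.006),True);print("dish at",uv)
c=blob((V<60)&(np.hypot(*(np.indices(V.shape)-uv[::-1][:,None,None]))<50),uv);P=top(r,c,.004)
print("dish floor",cv2.minEnclosingCircle(P),cv2.fitEllipse(P))
cv2.imwrite("pics/wd.png",r["frame"])
r=L("tray");print("tray at",proj(r,(.508,-.297,.019),True))
f=r["frame"];hsv=cv2.cvtColor(f,cv2.COLOR_BGR2HSV);print(hsv[150:260:10,int(proj(r,(.508,-.297,.019),True)[0])].tolist())
E
```

```text
caddy rect ((0.5317819714546204, -0.008363321423530579), (0.16899678111076355, 0.18552693724632263), 0.8798287510871887)
near 138 [ 0.0127 -0.9999  0.4481  0.0082]Traceback (most recent call last):
  File "<stdin>", line 14, in <module>
cv2.error: OpenCV(4.12.0) /io/opencv/modules/imgproc/src/linefit.cpp:50: error: (-215:Assertion failed) count > 0 in function 'fitLine2D_wods'
```

View pics/w_tray.png

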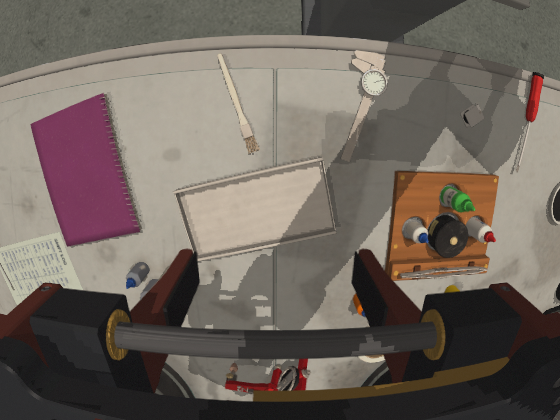

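View pics/w_dish.png

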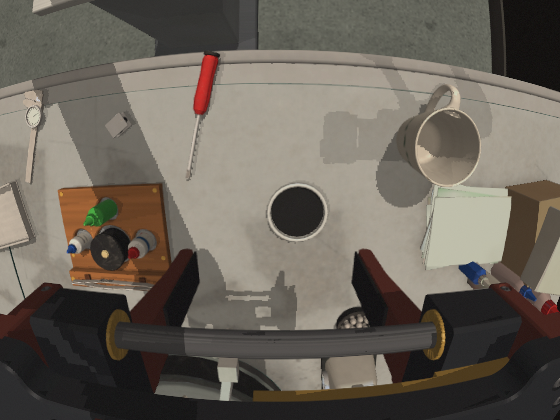

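In the tray view, the tray's outer corners are at about (177,190), (322,159), (336,232) and (197,261), and it is empty. In the dish view, the dark dish floor is centred near (297,212).

Run:
```python
from meas import *
L=lambda n:dict(np.load(f"w_{n}.npz"))
r=L("caddy");hsv=cv2.cvtColor(r["frame"],cv2.COLOR_BGR2HSV);H,S,V=[hsv[...,i].astype(int) for i in range(3)]
vis=r["frame"].copy()
def show(c,col):
    for p in c: vis[int(p[1]),int(p[0])]=col
roi=np.zeros(H.shape,bool);roi[150:285,205:360]=1
c=blob(roi&(H<18)&(S>90)&(V>50),(282,215));show(c,(255,255,0));P=top(r,c,.014)
F=P[(P[:,0]>.455)&(P[:,0]<.56)]
for nm,Q in(("near",P[P[:,0]<P[:,0].min()+.004]),("+y",F[F[:,1]>F[:,1].max()-.004]),("-y",F[F[:,1]<F[:,1].min()+.004])):
    print(nm,len(Q),cv2.fitLine(Q,cv2.DIST_HUBER,0,.001,.001).ravel().round(4))
ii=np.indices(H.shape)
for nm,m,near,z in(("greentop",(abs(H-60)<15)&(S>100),(284,189),.059),("redcap",((H<6)|(H>172))&(S>130),(327,233),.062),("bluecap",(abs(H-110)<12)&(S>100),(240,231),.054),("jar",(V<75)&roi,(282,230),.040),("knob",(S>60)&(V>110)&(abs(H-22)<12)&(np.hypot(ii[0]-236,ii[1]-283)<12),(283,237),.044)):
    c=blob(m,near)
    if c is None: print(nm,None);continue
    show(c,(255,0,255));P=top(r,c,z);(x,y),rad=cv2.minEnclosingCircle(P);print(nm,len(c),c.mean(0).round(1),np.round([x,y,rad],4))
cv2.imwrite("pics/crop1.png",cv2.resize(vis[150:320,185:370],None,fx=3.4,fy=3.4,interpolation=cv2.INTER_CUBIC))
r=L("dish");V=cv2.cvtColor(r["frame"],cv2.COLOR_BGR2HSV)[...,2]
c=blob((V<75)&(np.hypot(ii[0]-212,ii[1]-297)<40),(297,212));P=top(r,c,.004)
print("dish floor",cv2.minEnclosingCircle(P),cv2.fitEllipse(P))
r=L("tray")
g=cv2.cvtColor(r["frame"],cv2.COLOR_BGR2GRAY)
C=np.array([onplane(r,p,.019,True)[:2] for p in((177,190),(322,159),(336,232),(197,261))])
print("tray",C.round(4),C.mean(0),[np.linalg.norm(C[i]-C[i-1]).round(4) for i in range(4)],np.degrees(np.arctan2(*(C[1]-C[0]+C[2]-C[3])[::-1])))
```

```text
near 138 [ 0.0127 -0.9999  0.4481  0.0082]
+y 74 [1.     0.0084 0.5164 0.0803]
-y 74 [ 0.9999  0.0137  0.4966 -0.0978]
greentop 74 [282.5 189.8] [ 0.4768 -0.0099  0.0168]
redcap 33 [327.3 232.8] [0.5294 0.0465 0.0078]
bluecap 27 [238.3 231.9] [ 0.5314 -0.0637  0.0065]
jar 254 [267.2 241.5] [ 0.5445 -0.0378  0.0619]
knob 25 [282.6 236.2] [ 0.5411 -0.0077  0.0063]
dish floor ((0.489671915769577, 0.27178332209587097), 0.036445990204811096) ((0.4894556999206543, 0.271638959646225), (0.06982146948575974, 0.07134958356618881), 12.528168678283691)
tray [[ 0.4758 -0.4003]
 [ 0.4349 -0.2076]
 [ 0.5351 -0.1839]
 [ 0.5806 -0.3801]] [ 0.50663185 -0.29299494] [np.float64(0.1067), np.float64(0.197), np.float64(0.103), np.float64(0.2014)] 102.52629312112265
```

View pics/crop1.png

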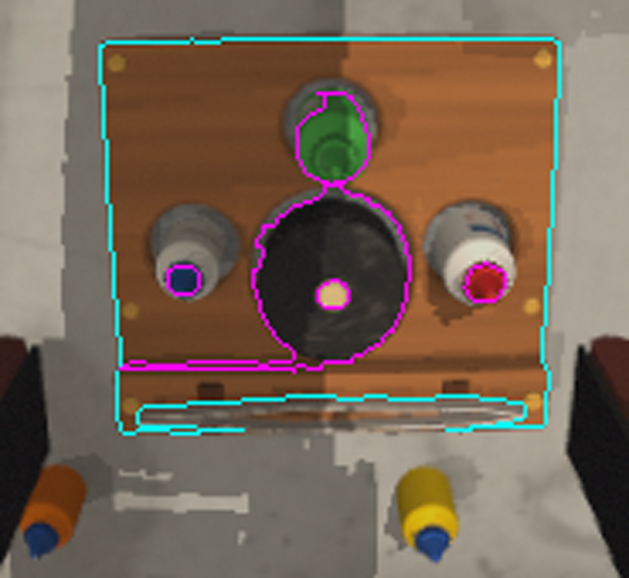

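The enlarged crop confirms which bottles are meant: the solid green one in the near well, and two white ones, red-capped on the right (+y) and blue-capped on the left (-y), in the side wells. The orange and yellow bottles stand outside the block. The caddy fit gives centre (0.5283, -0.0085) and yaw 0.012. It also predicts the knob within 1–2 mm of the measured point. I'll start with green.

```bash
cat > act.py <<'E'
from meas import *
CAD=(np.array([.5283,-.0085]),.012); TRAY=(np.array([.5066,-.293]),np.radians(12.5)); DISH=np.array([.4896,.2717])
def W(fr,xy):
    c,s=np.cos(fr[1]),np.sin(fr[1]);return fr[0]+np.array([[c,-s],[s,c]])@np.array(xy)
GH=dict(green=.037,red=.037,blue=.034,jar=.033)
UP=.155
def best(p,a):  # pick the half-turn needing least wrist motion
    o=[]
    for k in(0,np.pi):
        q=inverse_kinematics(p,quat(a+k))
        if q is not None:o.append((np.abs(np.array(q)-state()["joint_pos"]).max(),a+k))
    return min(o)[1]
def over(xy,a):
    p=[*xy,UP];move_to(p,quat(best(p,a)))
def pick(n,xy,a,floor):
    over(xy,a);move_l([*xy,floor+GH[n]-.011],.12);close();s=state()
    print(n,"gap",s["finger_gap"].round(4),"F",s["finger_force"].round(1),"z",s["ee_pos"].round(4))
    move_l([*xy,UP],.12);s=state();print(" lifted gap",s["finger_gap"].round(4),"t",round(s["time"],1))
def place(n,xy,a,floor):
    over(xy,a);z=floor+GH[n]-.011
    move_l([*xy,z+.02],.15);move_l([*xy,z+.001],.04);s=state();print(" place",s["ee_pos"].round(4),s["ft_force"].round(1))
    gripper_open();move_l([*xy,UP],.15);print(" t",round(state()["time"],1))
SP=dict(green=W(TRAY,(-25,-38) if 0 else (-.025,-.038)),red=W(TRAY,(-.025,.038)),blue=W(TRAY,(.025,0)))
AT=TRAY[1]+np.pi/2
WELL=dict(green=W(CAD,(-.046,0)),red=W(CAD,(.004,.056)),blue=W(CAD,(.004,-.056)),jar=W(CAD,(.012,0)))
AC=CAD[1]+np.pi/2
def look(n,xy,a=np.pi/2):
    move_to([*xy,.2],quat(best([*xy,.2],a)));hold(.15);r=get_image("wrist");np.savez(f"w_{n}.npz",**r);cv2.imwrite(f"pics/w_{n}.png",r["frame"]);return r
E
python3 - <<'E'
from act import *
print(SP,WELL)
pick("green",WELL["green"],AC,.004)
place("green",SP["green"],AT,.003)
# check for the diagonal picks
for n,t in(("red",47),("blue",-47)):
    for k in(0,np.pi):print(n,k,inverse_kinematics([*WELL[n],.03],quat(CAD[1]+np.radians(t)+k)))
look("g1",(.44,-.1))
E
```

```text
{'green': array([ 0.49041731, -0.33551024]), 'red': array([ 0.47396789, -0.26131174]), 'blue': array([ 0.5310074 , -0.28758901])} {'green': array([ 0.48230331, -0.00905199]), 'red': array([0.53162773, 0.04754397]), 'blue': array([ 0.5329717 , -0.06444797]), 'jar': array([ 0.54029914, -0.008356  ])}Traceback (most recent call last):
  File "<stdin>", line 3, in <module>
  File "act.py", line 17, in pick
    print(n,"gap",s["finger_gap"].round(4),"F",s["finger_force"].round(1),"z",s["ee_pos"].round(4))
                  ^^^^^^^^^^^^^^^^^^^^^
AttributeError: 'float' object has no attribute 'round'
```

Only the print failed. The gripper is closed on green, so I'll continue from there.

```bash
sed -i 's/s\["finger_gap"\].round(4)/round(s["finger_gap"],4)/g; s/s\["finger_force"\].round(1)/round(s["finger_force"],1)/' act.py
python3 - <<'E'
from act import *
s=state();print(s["finger_gap"],s["finger_force"],s["ee_pos"],s["time"])
move_l([*WELL["green"],UP],.12);print(state()["finger_gap"])
place("green",SP["green"],AT,.003)
look("g1",(.44,-.1))
for n,t in(("red",47),("blue",-47)):
    for k in(0,np.pi):print(n,k,inverse_kinematics([*WELL[n],.03],quat(CAD[1]+np.radians(t)+k)))
E
```

```text
0.019502531294548032 23.832582207396626 [ 0.48224135 -0.00905296  0.02991199] 7.675
0.019513449613406928
 place [ 0.4903 -0.3355  0.0298] [-0.6 -0.6 -1.4]
 t 13.7
red 0 [ 2.54501978e-02 -5.28092889e-02  1.67857135e+00 -4.44089210e-16
  1.51583060e+00 -8.06854551e-01]
red 3.141592653589793 [ 2.54501978e-02 -5.28092889e-02  1.67857135e+00 -4.44089210e-16
  1.51583060e+00  2.33473810e+00]
blue 0 [-1.83712002e-01 -4.43551254e-02  1.67039415e+00 -4.44089210e-16
  1.51555363e+00  6.24592747e-01]
blue 3.141592653589793 [-1.83712002e-01 -4.43551254e-02  1.67039415e+00 -4.44089210e-16
  1.51555363e+00 -2.51699991e+00]
```

View pics/w_g1.png

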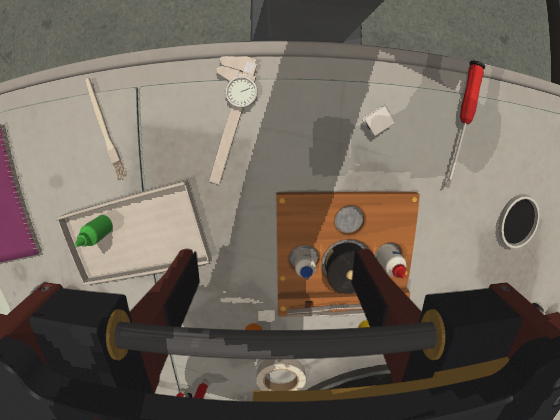

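Green is out of its well (empty at (348,219)) and stands in the tray at (95,231). Its axis points away from the camera nadir, as it should for an upright bottle. The finger gap was 19.5 mm, less than the 28 mm expected, so I'll check the bottle's projected pose and the empty well against the model.

Run:
```python
from act import *
r=dict(np.load("w_g1.npz"));f=r["frame"];hsv=cv2.cvtColor(f,cv2.COLOR_BGR2HSV).astype(int);H,S,V=hsv[...,0],hsv[...,1],hsv[...,2]
print("pred base,bodytop,tip",[proj(r,(*SP["green"],.003+z),True).round(1) for z in(0,.055,.077)])
c=blob((abs(H-60)<18)&(S>90),(95,231));print("green px",c.min(0),c.max(0),c[c[:,0].argmin()],c[c[:,0].argmax()])
print("pred wells",{k:proj(r,(*v,.004),True).round(1) for k,v in WELL.items()})
ii=np.indices(H.shape);c=blob((S<60)&(np.hypot(ii[0]-219,ii[1]-348)<22),(348,219));P=top(r,c,.004);print("well",cv2.minEnclosingCircle(P))
print("red tip pred",proj(r,(*WELL["red"],.071),True),"blue tip",proj(r,(*WELL["blue"],.062),True))
vis=f.copy()
for k,h,b in(("green",.077,SP["green"]),("red",.071,WELL["red"]),("blue",.062,WELL["blue"])):
    z0=.003 if k=="green" else .004
    for z in(z0,h):cv2.circle(vis,tuple(proj(r,(*b,z),True).round().astype(int)),1,(255,0,255),-1)
cv2.imwrite("pics/crop2.png",np.hstack([cv2.resize(vis[195:275,55:155],None,fx=4,fy=4),cv2.resize(vis[190:310,270:420],None,fx=2.6,fy=2.667)]))
```

```text
pred base,bodytop,tip [array([102.8, 223.2]), array([ 82.5, 237.7]), array([ 73.3, 244.4])]
green px [ 75. 215.] [111. 246.] [ 75. 243.] [111. 229.]
pred wells {'green': array([348.3, 217.9]), 'red': array([386.4, 253.1]), 'blue': array([303.1, 255.6]), 'jar': array([345.5, 260.1])}
well ((0.4840588867664337, -0.00878752488642931), 0.018181970342993736)
red tip pred [403.91039199 276.60765282] blue tip [307.0990466  277.10981401]
```

View pics/crop2.png

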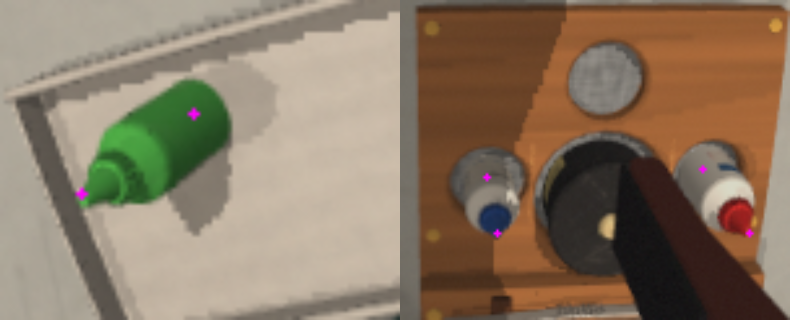

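The crop shows green upright in the tray within about 2 mm of the plan. The empty well fits its predicted place at 18.2 mm radius, about 1.8 mm further in x, so I'll shift the caddy by 1 mm. Red and blue also match the model. Next I'll take red, then blue, with a diagonal grasp that stays clear of the jar and the rail.

```bash
sed -i 's/\[.5283,-.0085\]/[.5293,-.0084]/' act.py
python3 - <<'E'
from act import *
def yaw(): 
    w,x,y,z=state()["ee_rot"];m=R.from_quat([x,y,z,w]).as_matrix();return np.arctan2(m[1,1],m[0,1])
for n,s in(("red",1),("blue",-1)):
    th=np.radians(47);sh=.003*np.array([-np.sin(th),s*np.cos(th)])
    c,si=np.cos(CAD[1]),np.sin(CAD[1]);sh=np.array([[c,-si],[si,c]])@sh
    pick(n,WELL[n]+sh,CAD[1]+s*th,.004);a0=yaw();print(" ft",state()["ft_force"].round(1))
    over(SP[n],AT);d=yaw()-a0;off=np.array([[np.cos(d),-np.sin(d)],[np.sin(d),np.cos(d)]])@(-sh)
    place(n,SP[n]-off,AT,.003)
look("b1",(.44,-.13))
E
```

```text
red gap 0.0164 F 30.0 z [0.5304 0.0496 0.03  ]
 lifted gap 0.0163 t 19.4
 ft [ 0.7 -0.  -0.1]
 place [ 0.4709 -0.2619  0.0298] [ 0.  -0.2 -1.1]
 t 24.6
blue gap 0.0119 F 30.0 z [ 0.5318 -0.0664  0.027 ]
 lifted gap 0.0124 t 29.1
 ft [ 0.1  0.2 -0.3]
 place [ 0.528  -0.2882  0.0268] [-0.1 -0.1  0.3]
 t 34.0
```

View pics/w_b1.png

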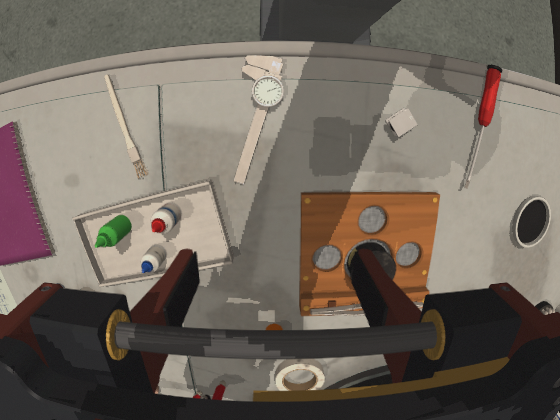

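All three bottles stand in the tray: green (115,231), red (166,219) and blue (152,261). The three small wells are empty at (372,219), (327,257) and (408,254). Next is the jar. I'll also use this picture to measure the wells and bottles.

Run:
```python
from act import *
r=dict(np.load("w_b1.npz"));hsv=cv2.cvtColor(r["frame"],cv2.COLOR_BGR2HSV).astype(int);H,S,V=hsv[...,0],hsv[...,1],hsv[...,2];ii=np.indices(H.shape)
for n,(u,v) in dict(green=(372,219),blue=(327,257),red=(408,254)).items():
    c=blob((S<70)&(V>70)&(np.hypot(ii[0]-v,ii[1]-u)<20),(u,v));p,rad=cv2.minEnclosingCircle(top(r,c,.004));print("well",n,np.round(p,4),round(rad,4),WELL[n].round(4))
for n,m,h in(("red",((H<6)|(H>172))&(S>130),.058),("blue",(abs(H-110)<12)&(S>110),.050)):
    c=blob(m&(ii[1]<235),(155,240));P=top(r,c,.003+h);print("cap",n,P.mean(0).round(4),SP[n].round(4))
pick("jar",WELL["jar"],AC,.004);print(state()["ft_force"].round(1))
place("jar",DISH,np.pi/2,.004)
look("d1",(.44,.2))
```

```text
well green [ 0.4836 -0.0084] 0.018 [ 0.4833 -0.009 ]
well blue [ 0.5349 -0.0641] 0.0181 [ 0.534  -0.0643]
well red [0.5331 0.0481] 0.018 [0.5326 0.0476]
cap red [ 0.4722 -0.2584] [ 0.474  -0.2613]
cap blue [ 0.528  -0.2843] [ 0.531  -0.2876]
jar gap 0.0004 F 0.0 z [ 0.5413 -0.0083  0.026 ]
 lifted gap 0.0003 t 39.4
[0.1 0.6 0.2]
 place [0.4895 0.2717 0.0268] [1.1 0.1 0.7]
 t 44.4
```

View pics/w_d1.png

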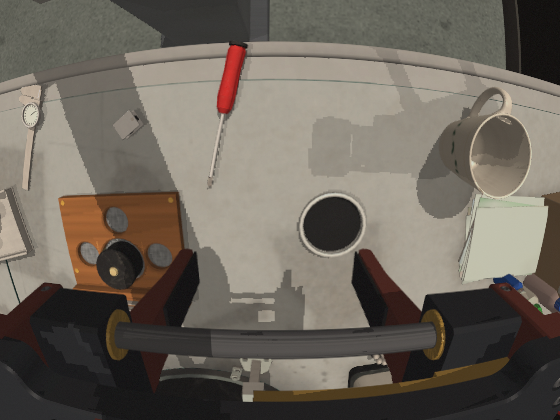

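The jar was not gripped: the gap closed to 0 with no force, and the dish at (332,224) is empty. The jar is still in its well at (120,265). The bottle gaps were also 8–13 mm under their diameters, so the fingers must have closed higher than intended. I'll go back down over the jar and look at the actual finger height before closing again.

Run:
```python
from act import *
r=dict(np.load("w_d1.npz"))
T=np.array([.44,.2,.2])
for dz in(-.008,.0,.011,.02,.03):print(dz,[proj(r,T+[0,s*.044,dz],True).round(0) for s in(1,-1)])
xy=WELL["jar"];over(xy,AC);move_l([*xy,.05],.2);move_l([*xy,.026],.1);print(state()["ee_pos"],state()["ft_force"].round(1),state()["finger_gap"],state()["time"])
out=[]
for n in("scene","side"):
    q=get_image(n);np.savez(f"{n}_j.npz",**q);u,v=proj(q,(*xy,.05)).astype(int)
    out.append(cv2.resize(q["frame"][v-50:v+40,u-50:u+50],(400,360),interpolation=cv2.INTER_CUBIC))
w=get_image("wrist");np.savez("w_j.npz",**w)
a=np.hstack(out);b=cv2.resize(w["frame"][140:340,100:450],(420,240));b=np.hstack([b,np.zeros((240,380,3),np.uint8)])
cv2.imwrite("pics/j1.png",np.vstack([a,b]))
```

```text
-0.008 [array([342., 247.]), array([205., 247.])]
0.0 [array([344., 252.]), array([202., 252.])]
0.011 [array([348., 260.]), array([198., 259.])]
0.02 [array([351., 266.]), array([195., 266.])]
0.03 [array([355., 274.]), array([191., 274.])]
[ 0.54128272 -0.00823232  0.02619466] [ 0.7  0.3 -0.2] 0.08748906268400657 47.0833
```

View pics/j1.png

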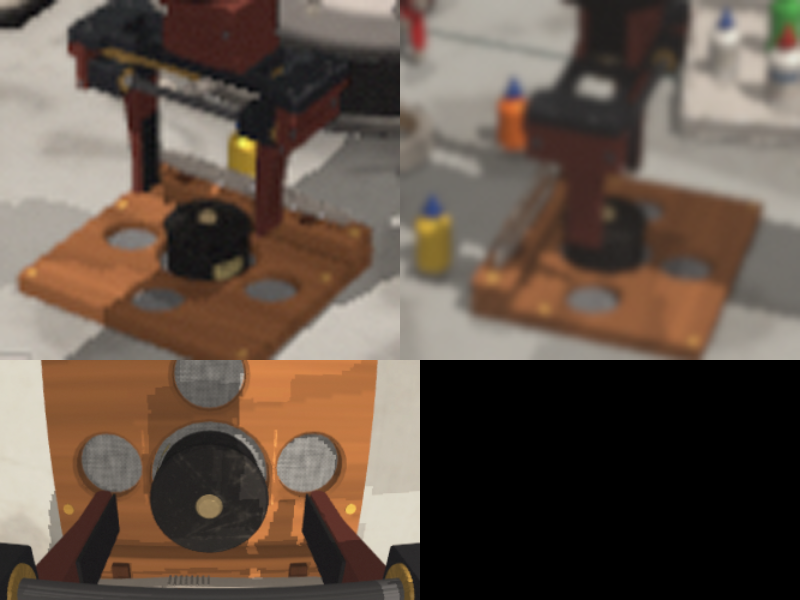

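The scene and wrist crops show the open fingers behind the jar's middle (towards the rail) and/or too high, instead of either side of the lid centre. I'll triangulate the fingertips.

Run:
```python
from act import *
xy=WELL["jar"];Z=lambda n:dict(np.load(n+".npz"))
sc,si,w=Z("scene_j"),Z("side_j"),Z("w_j")
def full(q,c):u,v=proj(q,(*xy,.05)).astype(int);return np.array([u-50+c[0]/4,v-50+c[1]/4])
def tri(rs):
    A=np.zeros((3,3));b=np.zeros(3)
    for o,d in rs:d=d/np.linalg.norm(d);M=np.eye(3)-np.outer(d,d);A+=M;b+=M@o
    p=np.linalg.solve(A,b);return p.round(4),[round(float(np.linalg.norm(np.cross(p-o,d/np.linalg.norm(d)))),4) for o,d in rs]
s1,s2,d1=full(sc,(145,192)),full(sc,(268,234)),full(si,(183,245))
print("+y sc/side",tri([ray(sc,s1),ray(si,d1)]))
print("+y sc/wrist",tri([ray(sc,s1),ray(w,(358,250),True)]),"-y",tri([ray(sc,s2),ray(w,(194,250),True)]))
k=full(sc,(207,214));print("knob",tri([ray(sc,k),ray(w,(100+208/1.2,140+146/1.2),True)]),onplane(sc,k,.044),onplane(w,(100+208/1.2,140+146/1.2),.044,True))
for nm,px in(("+y",s1),("-y",s2)):
    u,v=px.astype(int);d=sc["depth"][v-8:v+2,u-3:u+4];o,dr=ray(sc,px);dep=np.median(d[d>0]);print(nm,dep,o+dr*dep)
# where the model puts jar-lid front/fingers
print("pred tip px scene",[proj(sc,(xy[0],xy[1]+s*.05,.018)) for s in(1,-1)],s1,s2,"depth knob",sc["depth"][int(k[1]),int(k[0])],ray(sc,k)[0]+ray(sc,k)[1]*sc["depth"][int(k[1]),int(k[0])])
```

```text
+y sc/side (array([0.5406, 0.0366, 0.0439]), [0.0014, 0.0014])
+y sc/wrist (array([0.5348, 0.0372, 0.0451]), [0.0029, 0.0029]) -y (array([ 0.5402, -0.0576,  0.0403]), [0.0044, 0.0044])
knob (array([ 0.5445, -0.0092,  0.0386]), [0.0012, 0.0012]) [ 0.53885147 -0.01438251  0.044     ] [ 0.54080007 -0.00835755  0.044     ]
+y 1.4119353 [0.53118947 0.03090015 0.0493779 ]
-y 1.3684956 [ 0.53443675 -0.06556824  0.04909958]
pred tip px scene [array([254.37150656, 224.96209322]), array([284.91474941, 236.35041582])] [255.25 218.  ] [286.  228.5] depth knob 1.4009962 [ 0.54050795 -0.01325131  0.04273381]
```

The triangulation puts the tips at z of 0.044 or more with the TCP at 0.026, and the fact that the fingers closed over the knob (top at 0.044) agrees. So the real tips are at least 18 mm above the TCP (about 26 mm from the stated figure), and x and y are fine. Lowering the TCP to z = 0 puts the tips at 0.018 or higher, still clear of the caddy top at 0.014. I'll do that with force checks.

Run:
```python
from act import *
xy=WELL["jar"];f0=state()["ft_force"]
for z in(.012,.004,0.):
    move_l([*xy,z],.06);df=state()["ft_force"]-f0;print(z,df.round(1))
    if abs(df).max()>6:raise SystemExit("contact")
close();s=state();print("gap",s["finger_gap"],s["finger_force"],s["time"])
if s["finger_gap"]>.045:
    move_l([*xy,.03],.1);s=state();print("lift",s["finger_gap"],(s["ft_force"]-f0).round(2),s["ee_pos"])
    q=get_image("scene");np.savez("scene_j2.npz",**q);u,v=proj(q,(*xy,.06)).astype(int)
    q2=get_image("side");u2,v2=proj(q2,(*xy,.06)).astype(int)
    cv2.imwrite("pics/j2.png",np.hstack([cv2.resize(a["frame"][b-50:b+40,c-50:c+50],(400,360),interpolation=cv2.INTER_CUBIC) for a,b,c in((q,v,u),(q2,v2,u2))]))
```

```text
0.012 [-0.2  0.6  0.2]
0.004 [-0.5  0.3  0.4]
0.0 [ 0.4  0.1 -1.3]
gap 0.0562814823523898 29.999896271883557 48.7583
lift 0.05635318703062745 [-1.03  0.11 -1.55] [ 0.54157386 -0.00827863  0.03033275]
```

View pics/j2.png

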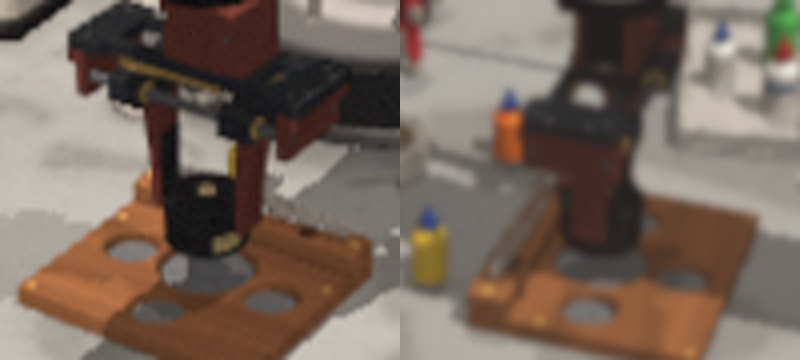

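The jar is held upright and is clear of its well, with a steady 56 mm gap. I'll put it in the dish with the corrected heights.

```bash
sed -i 's/^GH=.*/GH=dict(green=.013,red=.013,blue=.011,jar=.007)  # TCP 11 mm below: tips really ~20 mm above TCP/' act.py
python3 - <<'E'
from act import *
move_l([*WELL["jar"],UP],.15)
place("jar",DISH,np.pi/2,.004)
look("d2",(.46,.16))
r=dict(np.load("w_d2.npz"))
k=proj(r,(*DISH,.044),True);print("knob pred",k)
f=r["frame"];hsv=cv2.cvtColor(f,cv2.COLOR_BGR2HSV).astype(int);H,S,V=hsv[...,0],hsv[...,1],hsv[...,2];ii=np.indices(H.shape)
c=blob((S>60)&(V>110)&(abs(H-22)<12)&(np.hypot(ii[0]-k[1],ii[1]-k[0])<18),k)
print("knob",None if c is None else (c.mean(0),top(r,c,.044).mean(0)),DISH)
E
```

```text
place [0.4894 0.2717 0.0007] [ 0.7 -0.2 -1.6]
 t 54.9
knob pred [372.7533321  218.91948403]
knob (array([372.66666667, 218.74074074]), array([0.48940244, 0.2715937 ], dtype=float32)) [0.4896 0.2717]
```

View pics/w_d2.png

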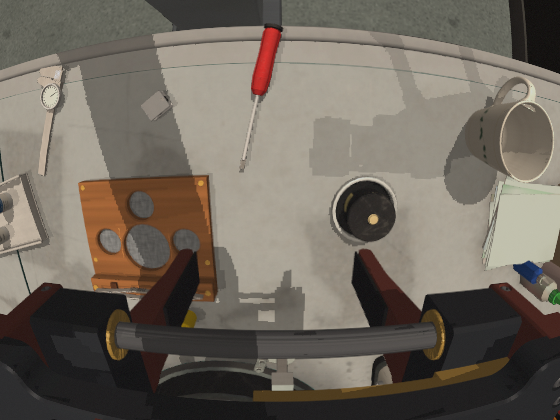

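The jar is seated upright in the dish: its knob is at (373,219), within 0.3 mm of the prediction at full seating height, and the large well is empty at (148,246). Now the bottles go back, green first.

Run:
```python
from act import *
n="green";pick(n,SP[n],AT,.003)
g=state()["finger_gap"]
if .015<g<.035: place(n,WELL[n],AC,.004)
```

```text
green gap 0.0272 F 30.0 z [ 0.4904 -0.3355  0.005 ]
 lifted gap 0.0272 t 61.3
 place [ 0.4832 -0.0089  0.0068] [-0.4  0.3 -0.2]
 t 66.3
```

The gap is now 27 mm, so the grip is on the body. Red and blue next.

Run:
```python
from act import *
for n in("red","blue"):
    pick(n,SP[n],AT,.003);g=state()["finger_gap"]
    if not .015<g<.035: break
    place(n,WELL[n],AC,.004)
look("end",(.44,.06));print(state()["time"])
r=dict(np.load("w_end.npz"));vis=r["frame"].copy()
for n,h in(("red",.071),("green",.081),("blue",.062)):
    for z in(.004,h):cv2.circle(vis,tuple(proj(r,(*WELL[n],z),True).round().astype(int)),1,(255,0,255),-1)
cv2.imwrite("pics/end.png",cv2.resize(vis[130:330,60:480],(798,380)))
```

```text
red gap 0.0268 F 30.0 z [ 0.474  -0.2613  0.005 ]
 lifted gap 0.0265 t 71.1
 place [0.5325 0.0476 0.0068] [-0.   0.2  0.1]
 t 76.1
blue gap 0.0235 F 30.0 z [ 0.531  -0.2876  0.003 ]
 lifted gap 0.0236 t 81.2
 place [ 0.5338 -0.0643  0.0048] [-0.2 -0.4  0.1]
 t 86.0
86.8583
```

View pics/end.png

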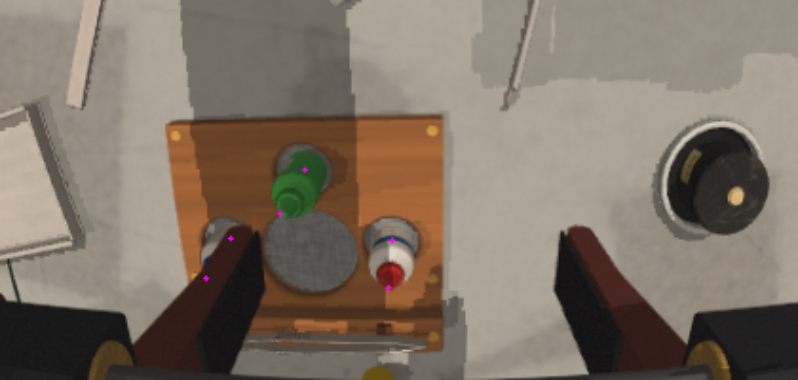

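Green (302,180) and red (391,255) are upright in their own wells, and the jar is seated in the dish. The left finger hides blue, so I'll check it numerically from the fixed cameras.

Run:
```python
from act import *
for cam in("scene","side"):
    q=get_image(cam);hsv=cv2.cvtColor(q["frame"],cv2.COLOR_BGR2HSV).astype(int);H,S=hsv[...,0],hsv[...,1];ii=np.indices(H.shape)
    for n,m,h in(("blue",(abs(H-112)<14)&(S>80),.054),("red",((H<7)|(H>170))&(S>110),.062),("green",(abs(H-60)<18)&(S>90),.045)):
        k=proj(q,(*WELL[n],h));mm=m&(np.hypot(ii[0]-k[1],ii[1]-k[0])<12);p=np.argwhere(mm)[:,::-1];print(cam,n,k.round(1),len(p),p.mean(0).round(1) if len(p) else None)
```

```text
scene blue [285.5 226.9] 19 [286.1 229.1]
scene red [250.4 211.9] 28 [251.5 213.9]
scene green [256.9 232. ] 129 [257.1 232.4]
side blue [314.4 196.7] 2 [315.  197.5]
side red [302.8 216.1] 25 [302.9 216.3]
side green [326.2 213.5] 156 [325.8 216.6]
```

All three caps show up where upright bottles in their own wells should be, so I'm handing in.

```bash
python3 -c "
from bench import *
print(state()['time']);print(job_done())"
```

```text
86.9583
the job is handed in; nothing more can be done
None
```

The jar is seated in the dish, all three bottles are back upright in their own wells, and the job was handed in at 87 s of the 128 s limit; the first jar grasp closed on nothing and was redone lower.

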